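# Show the red-capped sample tube to the inspection camera

## Task

Draw the one red-capped sample tube up out of the blue rack and show its label to the inspection camera: hold the tube in the air in front of the lens with the middle of the label at the camera's reading point, cap end up, and the tube leaning so that it is parallel to the camera's tilted white face. Finish while still holding it there, motionless, in the gripper. Do not touch the camera or its stand, leave the purple-capped tubes standing in the rack, and do not disturb the other things on the table.

Things in the scene. Friction and masses are not known exactly. Their poses are not given: they have to be found in the camera images.
- red_tube: Tube to show: clear, straight, 16 mm diameter, 106 mm long with its RED cap (19 mm diameter, 80 to 106 mm from the bottom, dark dot on top); about 22 g. It starts upright in a cell of the rack, on the rack's floor 6 mm above the table, cap 86 to 112 mm above the table. Origin: centre of the bottom; z along the tube to the cap. Turn about its own axis does not matter.
- red_tube_label (a point): Middle of the red tube's white paper label, on the tube's axis, 47.5 mm from its bottom end. The label goes all round the tube, from 25 to 70 mm above the bottom.
- reading_point (a point): The camera's reading point: in empty air, on the lens axis, 120 mm out from the head's white face, 195 to 240 mm above the table. Axes turn with the head: x points into the lens, y is level, z points up parallel to the white face. Hold the tube along z, cap to +z. The head looks down by 0.30 to 0.65 rad, fixed for the run; z leans from vertical by as much, its top towards the robot's side.
- camera_stand: Camera on a fixed stand; do not touch. Dark foot 140 x 110 x 12 mm, mast 22 mm thick, 302 mm high; head a white panel 110 wide x 90 mm high, black lens amid it, tilting about a level hinge 275 mm up, 10 mm behind the face. Origin: on the table, under the space before the lens; x points to the mast. From the origin along x: hinge 130 mm, mast 185, foot 95 to 235. The lens looks along -x and down.
- rack: Blue plastic tube rack fixed to the table, 82.5 mm (x) x 182.5 mm (y) x 68 mm high, 4 x 9 square cells of 17.5 mm at 20 mm pitch, floor 6 mm thick. Five tubes stand in it with at least 60 mm from axis to axis. Origin: centre of its underside.
- purple_tube1: A sample tube like the red one but with a PURPLE cap, standing in the rack; leave it there. Origin: centre of its bottom, z to the cap.
- purple_tube2: A sample tube like the red one but with a PURPLE cap, standing in the rack; leave it there. Origin: centre of its bottom, z to the cap.
- purple_tube3: A sample tube like the red one but with a PURPLE cap, standing in the rack; leave it there. Origin: centre of its bottom, z to the cap.
- purple_tube4: A sample tube like the red one but with a PURPLE cap, standing in the rack; leave it there. Origin: centre of its bottom, z to the cap.
- gel_bottle: Clear gel bottle, 60 mm diameter, 160 mm high, standing on the table. Origin: centre of its underside. Leave alone.
- tape_roll: White roll of tape lying flat, 66 mm outside diameter, 24 mm high. Origin: centre of its underside. Leave alone.
- marker: White marker with a purple cap, lying, 130 mm long (x), 13 mm thick. Origin: centre of its underside. Leave alone.
- swab_jar: White jar with a blue lid, 70 mm diameter, 85 mm high. Origin: centre of its underside. Leave alone.

How it is judged:
On the way:
1. the red-capped tube is drawn up clear of the rack (height (world z) of red_tube above 0.075 m and contact force between the fingers and red_tube above 0.5 N), for 0.1 s.
At the end, for the whole second after the job is handed in: The gripper holds the red-capped tube still in the air, nothing else carrying it: middle of its label within 20 mm of the reading point, tube within 0.17 rad of parallel to the camera's white face, cap up; the four purple-capped tubes stand upright in the rack (distance between red_tube_label and reading_point below 0.02 m and angle between the z axis of red_tube and the z axis of reading_point, either way round below 0.17 rad and angle between red_tube's own z axis and vertical below 1 rad and contact force between the fingers and red_tube above 1 N and contact force between red_tube and rack below 0.05 N and contact force between red_tube and camera_stand below 0.05 N and linear speed of red_tube below 0.03 m/s and angular speed of red_tube below 0.3 rad/s and angle between each of purple_tube1, purple_tube2, purple_tube3, purple_tube4's own z axis and vertical below 0.25 rad); the arm keeps its last pose, push and grip.
It fails at once if the camera or its stand is touched (contact force between camera_stand and anything else above 1 N).
It fails at once if a purple-capped tube is lifted, tipped or moved out of place (more than 20 mm) (distance of any of purple_tube1, purple_tube2, purple_tube3, purple_tube4 from where it was at the start of the episode above 0.02 m).
It fails at once if another thing on the table is moved by more than 30 mm (distance of any of gel_bottle, tape_roll, marker, swab_jar from where it was at the start of the episode above 0.03 m).
It also fails if it takes over 38 s, if anything falls off the work surface, if the arm or the gripper's body presses on something with over 40 N, if the wrist force passes 120 N, or if a joint passes its speed limit or range.

## Robot

A 7-joint arm with a two-finger parallel gripper is mounted at the origin on the work surface. World frame = base frame: x ahead of the robot, y to its left, z up, the work surface at z = 0. Lengths are in m, angles in rad, forces in N, time in s.
With the tool pointing down it reaches from about 0.425 to 0.925 m from the base axis. Payload 6.8 kg.
Tool frame: the origin (TCP) lies at the very end of the fingers, on their centre line; the grasp point (between the pads) lies 19 mm behind it (bot.grasp_offset is the distance from the TCP to the grasp point, in m); z points along the fingers, y is the direction in which the jaws open and shut (so a half turn about z gives the same grasp; the last joint's range is limited). The gripper opens to 85 mm and grips with 20 to 120 N. Pads are 22 mm wide; open, the fingers measure 114 mm over their backs; the gripper's body (76 mm by 85 mm) begins 54 mm behind the grasp point. The pads swing forward as they close: fully open they stand 13 mm farther back than shut.
Start: joints at [1.207, 0.477, 0.022, 1.555, -0.011, 1.109, -0.083], TCP at [0.171, -0.653, 0.231] pointing down, gripper open.
Joint ranges: [-2.96, 2.96], [-0.34, 2.1], [-1.41, 1.46], [0.24, 2.44], [-1.37, 4.51], [0.17, 1.92], [-2.96, 2.96]. Speed limits (rad/s): [2.39, 2.39, 3.14, 3.14, 3.14, 3.14, 3.14].

## Interface

Orientations are given as a unit quaternion [w, x, y, z].
In Python, from station import monitor, cams, bot, finder gives the robot as it stands.
- The arm moves only by the tool jog_arm, never from a script. Its argument "plan" is a list of rows, each an object of numbers: "x", "y", "z": the shift along the tool's x, y, z as a fraction of full scale; "wx", "wy", "wz": the turn, a rotation vector about the tool's x, y, z as a fraction of full scale. A call has 1 to 12 rows; each row is the pose to reach, as a shift and turn from the pose measured when the call began, along the tool's axes at that moment, turning the shorter way round; what a row does not reach only later rows make up. Full scale, the value 1, is 20 cm for a shift and 180 degrees for a turn. A row lasts 1/12 s, in which the tool goes at most 41.7 mm and 7.16 degrees, less where a joint would pass 70% of its speed; a pose out of reach is approached as far as the arm can. A call with a number of a shift or a turn outside -1 to 1 is refused whole. A call with a gripper value outside its range is refused whole. "hand" is the opening, from -1 (shut) to 1 (fully open), set as the call begins (left out, the last holds). The fingers move at their own pace and stop on an object; "grip_force" is the grip in N (left out, the last holds). Time passes only in rows, so rows that repeat a pose let the fingers close. It gives the time, the measured TCP pose, the force and the opening at its end, in the units of the state.
- monitor.get_obs(): the state, without advancing time (a new reading comes with each control period).
- cams.read_camera(name): name is "scene" or "top"; returns the picture (480x640x3 uint8, red, green, blue); there is no depth.
- cams.get_calibration(name): a dict with "fx", "fy", "cx", "cy" (pixels), "extrinsics" (4x4, takes a point from world to camera coordinates). Camera axes: x right, y down, z forward; pixel columns grow to the right and rows downward; lengths in m; the calibration is good to about 2 mm. A picture is of the moment at which its call begins. get_calibration takes no time and is no camera call.
- bot.hand_in(): hands the job in, once; it reports no verdict.
Trained networks look in the newest picture that a camera, given by its name, has taken for a name from the list of things; names that differ only in an ending like _2 or _b are one class to them, and where a whole thing is asked for, a point or a joint stands for the part that bears it (a point fixed in the world has none). Each returns a list of dicts, best first, with "confidence" (0 to 1); they miss things now and then, are a little off and sometimes report something else, mostly with a low value. They report only what shows in the picture. A call takes as long as a camera call.
- finder.find_in(camera, target): "bbox" ([left, top, width, height] in pixels, round what is visible of it).
- finder.place_of(camera, target): "location" ([column, row] in pixels: a listed point, or the origin of a listed thing).
The state is a dict: "t": time; "q": joint angles; "joint_vel": joint speeds; "joint_torque": joint torques, N m; "eef_pos": TCP position; "tool_rot": TCP orientation; "contact_force": force on the tool from outside, world axes, zero at the start; "torque": the same for the moment, N m; "gripper_width": opening from 0.0 (shut) to 1.0 (fully open).
Only numpy, scipy, OpenCV 4.12 (cv2) and the standard library are available. Lean on these libraries where they do the work, as an engineer would, in place of code of your own. Each camera call takes 0.05 s, during which the arm holds its last target. There are 200 camera calls.

## Working session

There is one attempt and no reset: what is moved stays moved. The work goes in short steps, Python scripts to look and compute and a tool call to move; the robot and the scene stay as the last step left them, time stands still between calls to the robot, and variables do not carry over. Pictures are saved under pics/ and viewed, about 8 in all and at most 12, crops included, and the job is handed in when it is done.

Besides the shell and the picture viewer there is one more tool, called after "Call:" as name(argument=value, ...) on one line, values as JSON. jog_arm: Moves the arm, as the interface text tells. Shift numbers are shares of 20 cm and turn numbers shares of 180 degrees, none past 1 either way. Its arguments: {"type":"object","properties":{"plan":{"type":"array","items":{"type":"object","properties":{"x":{"type":"number","minimum":-1,"maximum":1},"y":{"type":"number","minimum":-1,"maximum":1},"z":{"type":"number","minimum":-1,"maximum":1},"wx":{"type":"number","minimum":-1,"maximum":1},"wy":{"type":"number","minimum":-1,"maximum":1},"wz":{"type":"number","minimum":-1,"maximum":1}}}},"hand":{"type":"number"},"grip_force":{"type":"number"}},"required":["plan"]}

```bash
mkdir -p pics; ls; cat > h.py <<'E'
import numpy as np, cv2
from station import monitor, cams, bot, finder
def P(n):
    c=cams.get_calibration(n); E=np.array(c["extrinsics"]); K=np.array([[c["fx"],0,c["cx"]],[0,c["fy"],c["cy"]],[0,0,1]]); return K@E[:3], K, E
def proj(n,X):
    p=P(n)[0]@np.append(X,1); return p[:2]/p[2]
def ray(n,uv):
    _,K,E=P(n); d=E[:3,:3].T@np.linalg.inv(K)@np.array([*uv,1.]); return -E[:3,:3].T@E[:3,3], d/np.linalg.norm(d)
def onz(n,uv,z):
    o,d=ray(n,uv); return o+d*(z-o[2])/d[2]
def tri(a,b):
    (o1,d1),(o2,d2)=ray("scene",a),ray("top",b)
    s=np.linalg.lstsq(np.c_[d1,-d2],o2-o1,rcond=None)[0]; p,q=o1+s[0]*d1,o2+s[1]*d2
    return (p+q)/2, np.linalg.norm(p-q)
E
python3 - <<'E'
from h import *
for n in("scene","top"):
    cv2.imwrite(f"pics/{n}0.png",cams.read_camera(n)[:,:,::-1])
    _,K,E=P(n); print(n,K[0,0],-E[:3,:3].T@E[:3,3],E[2,:3])
    for t in("red_tube","red_tube_label","reading_point","camera_stand","rack","purple_tube1","gel_bottle","tape_roll","marker","swab_jar"):
        print(t,[(np.round(r["location"],1).tolist(),round(r["confidence"],2)) for r in finder.place_of(n,t)[:5]])
    print([(r["bbox"],round(r["confidence"],2)) for r in finder.find_in(n,"red_tube")[:2]])
o=monitor.get_obs(); print(o["t"],o["eef_pos"],o["tool_rot"])
E
```

```text
pics
scene 597.4022826978407 [ 1.48901795 -0.90849774  1.21664932] [-0.58018459  0.53153612 -0.61713467]
red_tube [([246.5, 335.6], 0.52)]
red_tube_label [([248.6, 327.1], 0.43)]
reading_point []
camera_stand []
rack [([251.0, 318.5], 0.82), ([248.0, 327.7], 0.72)]
purple_tube1 [([273.5, 309.1], 0.43), ([246.9, 324.3], 0.39)]
gel_bottle [([417.9, 220.6], 0.68)]
tape_roll [([204.7, 409.2], 0.68), ([295.4, 268.2], 0.51)]
marker [([162.8, 349.8], 0.63)]
swab_jar [([204.0, 410.7], 0.72), ([416.5, 220.2], 0.52)]
[]
top 610.1473911875671 [ 0.1793317  -0.01893061  1.59057603] [ 2.09295177e-01  3.56501300e-04 -9.77852444e-01]
red_tube [([415.5, 234.5], 0.44)]
red_tube_label [([418.6, 229.6], 0.59)]
reading_point []
camera_stand []
rack [([399.5, 256.3], 0.58)]
purple_tube1 [([386.5, 272.4], 0.61), ([396.8, 249.8], 0.47), ([376.5, 253.1], 0.45), ([422.6, 254.8], 0.39)]
gel_bottle [([128.7, 258.8], 0.67)]
tape_roll [([310.6, 284.3], 0.91)]
marker [([492.0, 290.3], 0.57)]
swab_jar [([498.2, 194.7], 0.95)]
[([414.8, 221.7, 9.6, 11.0], 0.47)]
1.2 [ 0.17080144 -0.65303293  0.23129634] [-1.46242513e-05  9.91830890e-01  1.27559729e-01  7.63539968e-06]
```

View pics/scene0.png

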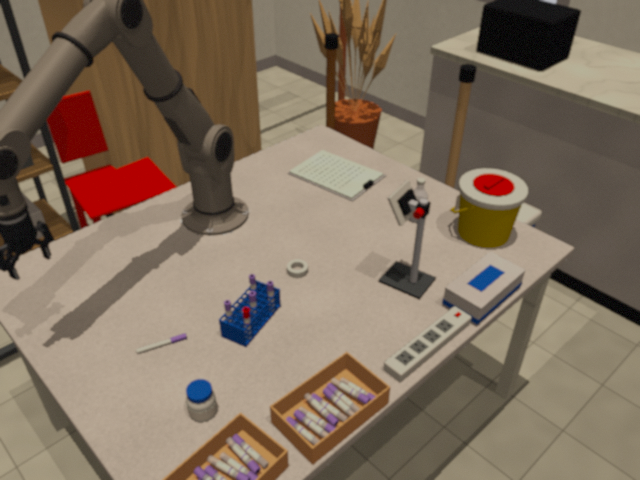

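View pics/top0.png

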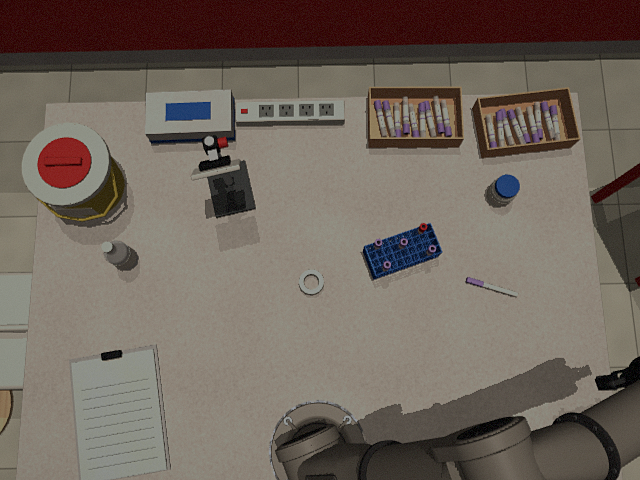

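The scene view shows the rack at about (250,312), the red cap at (247,313) and the stand's head at (410,203). In the top view the red cap is at (424,227), the purple caps at about (378,242), (403,241), (387,265) and (432,248), and the stand's panel at (215,170) with its foot at (231,188). I'll enlarge both areas.

```bash
python3 - <<'E'
from h import *
s=cv2.imread("pics/scene0.png");t=cv2.imread("pics/top0.png")
def crop(im,x,y,w,h):return cv2.resize(im[y:y+h,x:x+w],(400,300),interpolation=cv2.INTER_CUBIC)
out=np.vstack([np.hstack([crop(s,380,170,160,120)[:, :],crop(s,210,265,80,60)+0]),np.hstack([crop(t,180,125,100,75),crop(t,355,215,100,75)])])
cv2.imwrite("pics/c1.png",out)
def cent(im,x,y,r,f):
    hsv=cv2.cvtColor(im[y-r:y+r,x-r:x+r],cv2.COLOR_BGR2HSV); m=f(hsv.astype(int)); ys,xs=np.nonzero(m); return np.array([xs.mean()+x-r,ys.mean()+y-r]),len(xs)
red=lambda h:((h[...,0]<8)|(h[...,0]>172))&(h[...,1]>140)&(h[...,2]>60)
a=cent(s,247,313,12,red);b=cent(t,424,227,8,red);print(a,b,tri(a[0],b[0]))
blue=lambda h:(h[...,0]>105)&(h[...,0]<125)&(h[...,1]>150)
hsv=cv2.cvtColor(t,cv2.COLOR_BGR2HSV).astype(int)
m=np.zeros((480,640),np.uint8);m[210:290,350:455]=blue(hsv)[210:290,350:455]
m=cv2.morphologyEx(m,cv2.MORPH_CLOSE,np.ones((5,5)))
r=cv2.minAreaRect(np.argwhere(m)[:,::-1].astype(np.float32));bx=cv2.boxPoints(r)
print(np.round(bx,1).tolist());print(np.round([onz("top",p,.068)[:2] for p in bx],4).tolist())
E
```

```text
(array([245.86538462, 312.55769231]), 52) (array([423.03030303, 226.54545455]), 33) (array([ 0.54041799, -0.27431811,  0.10309732]), np.float64(0.0001810955295157296))
[[361.20001220703125, 247.0], [431.0, 222.39999389648438], [442.29998779296875, 254.5], [372.6000061035156, 279.1000061035156]]
[[0.4987, -0.1199], [0.5596, -0.3012], [0.475, -0.3252], [0.4154, -0.1458]]
```

View pics/c1.png

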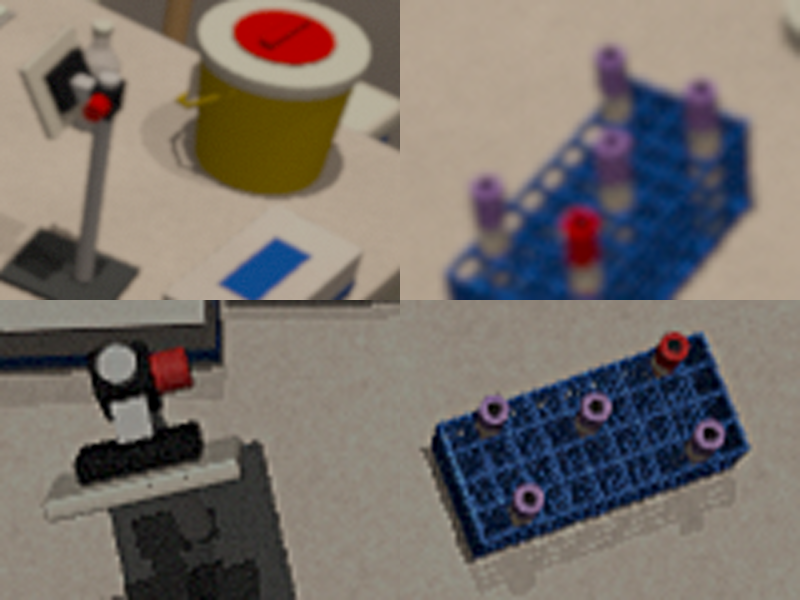

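```bash
python3 - <<'E'
from h import *
s=cv2.imread("pics/scene0.png");t=cv2.imread("pics/top0.png")
def crop(im,x,y,w,h):return cv2.resize(im[y:y+h,x:x+w],None,fx=7,fy=7,interpolation=cv2.INTER_CUBIC)
a=crop(s,384,178,56,80);b=crop(t,188,130,56,80);
o=np.hstack([cv2.convertScaleAbs(a,alpha=1.3),cv2.convertScaleAbs(b,alpha=1.5)])
for i in range(0,o.shape[1],70):cv2.line(o,(i,0),(i,6),(0,255,0),1)
for i in range(0,560,70):cv2.line(o,(0,i),(6,i),(0,255,0),1);cv2.line(o,(392,i),(398,i),(0,255,0),1)
print(o.shape);cv2.imwrite("pics/c2.png",o)
E
```

```text
(560, 784, 3)
```

View pics/c2.png

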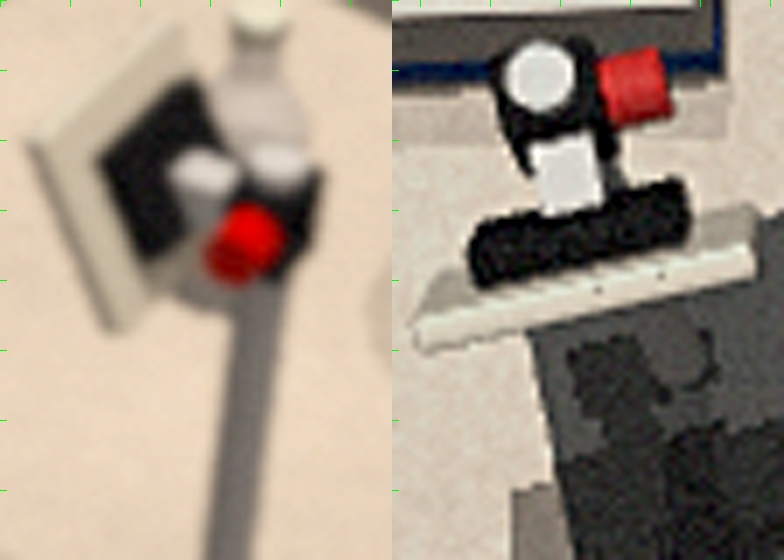

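```bash
cat > fit.py <<'E'
from h import *
from scipy.optimize import least_squares
t=cv2.imread("pics/top0.png")
g=t[155:225,200:262].max(axis=2)<75
m=cv2.morphologyEx(g.astype(np.uint8),cv2.MORPH_CLOSE,np.ones((7,7)))
sub=np.argwhere(m)[:,::-1]; sub=sub[sub[:,1]>33]+[200,155]
def world(p,v):
    ox,oy,yaw=p[:3];c,s=np.cos(yaw),np.sin(yaw);return np.array([ox+c*v[0]-s*v[1],oy+s*v[0]+c*v[1],v[2]])
def face(p,y,z,d=0): # d out of the face
    a=p[3];h=np.array([.13,0,.275]);f=np.array([-np.cos(a),0,-np.sin(a)]);u=np.array([-np.sin(a),0,np.cos(a)])
    return world(p,h+f*(.01+d)+u*z+np.array([0,y,0]))
if __name__=="__main__":
    print("foot mask x by row",[(r,sub[sub[:,1]==r][:,0].min(),sub[sub[:,1]==r][:,0].max()) for r in range(190,222,4) if (sub[:,1]==r).any()], sub[:,1].max())
    obs=[("scene",(388.6,198.),lambda p:face(p,-.055,.045)),("scene",(399,224.9),lambda p:face(p,-.055,-.045)),("scene",(407.6,181.1),lambda p:face(p,.055,.045)),
     ("top",(191.4,179.7),lambda p:face(p,.055,.045)),("top",(240.1,169.3),lambda p:face(p,-.055,.045)),
     ("top",(216,217),lambda p:world(p,[.095,.055,.012])),("top",(255,208.5),lambda p:world(p,[.095,-.055,.012]))]
    res=lambda p:np.concatenate([proj(n,f(p))-uv for n,uv,f in obs])
    c=onz("top",(231,188),.012)
    R=least_squares(res,[c[0]-.165,c[1],0.,.45],loss="soft_l1")
    p=R.x;print(p,np.round(res(p).reshape(-1,2),1).tolist());np.save("p.npy",p)
    print("reading",face(p,0,0,.12))
    for n in("scene","top"):
        im=cv2.imread(f"pics/{n}0.png");S=4;x,y=(370,170) if n=="scene" else (170,125)
        im=cv2.resize(im[y:y+110,x:x+100],None,fx=S,fy=S,interpolation=cv2.INTER_CUBIC)
        def pl(P3,col):
            q=np.array([(proj(n,a)-[x,y]+.5)*S for a in P3]);cv2.polylines(im,[q.astype(int)],False,col,1,cv2.LINE_AA)
        pl([face(p,a,b) for a,b in((-.055,.045),(.055,.045),(.055,-.045),(-.055,-.045),(-.055,.045))],(0,255,0))
        pl([world(p,[a,b,.012]) for a,b in((.095,-.055),(.095,.055),(.235,.055),(.235,-.055),(.095,-.055))],(0,255,255))
        pl([world(p,[.185,0,0]),world(p,[.185,0,.302])],(255,0,255))
        pl([face(p,0,-.0475,.12),face(p,0,.0585,.12)],(255,0,0))
        out=im if n=="scene" else np.hstack([out,im])
    cv2.imwrite("pics/c3.png",out)
E
python3 fit.py
```

```text
foot mask x by row [(190, np.int64(210), np.int64(251)), (194, np.int64(211), np.int64(252)), (198, np.int64(211), np.int64(253)), (202, np.int64(212), np.int64(254)), (206, np.int64(213), np.int64(254)), (210, np.int64(214), np.int64(249)), (214, np.int64(215), np.int64(233))] 217
[0.52061822 0.19114892 0.2124416  0.49813734] [[-2.1, 0.2], [-0.9, 2.0], [-1.9, -0.7], [-0.7, 0.1], [-0.4, -0.5], [-1.1, -0.6], [0.1, -1.2]]
reading [0.53606143 0.19447996 0.21288729]
```

View pics/c3.png

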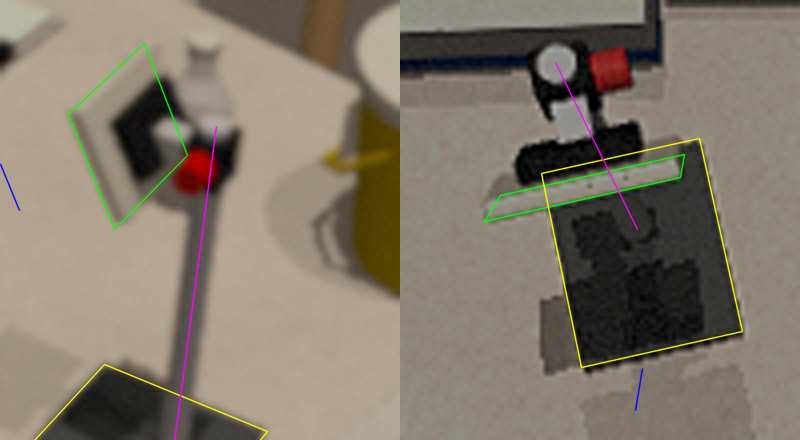

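Call:
jog_arm(plan=[{"x": 0.25, "y": -0.15, "z": 0}, {"x": 0.5, "y": -0.3, "z": 0}, {"x": 0.75, "y": -0.45, "z": 0}, {"x": 1, "y": -0.6, "z": 0}, {"x": 1, "y": -0.6, "z": 0}], hand=0.0, grip_force=30)

```text
invalid input at $.plan[0]: expected keys x, y, z, wx, wy, wz
```

Call:
jog_arm(plan=[{"x": 0.25, "y": -0.15, "z": 0}, {"x": 0.5, "y": -0.3, "z": 0}, {"x": 0.75, "y": -0.45, "z": 0}, {"x": 1, "y": -0.6, "z": 0}, {"x": 1, "y": -0.6, "z": 0}])

```text
invalid input at $.plan[0]: expected keys x, y, z, wx, wy, wz
```

```bash
cat > go.py <<'E'
from h import *
from scipy.spatial.transform import Rotation as R
def rel(pos,Rt=None):
    o=monitor.get_obs();q=np.array(o["tool_rot"]);C=R.from_quat(q[[1,2,3,0]]);d=C.inv().apply(np.array(pos)-o["eef_pos"])/.2
    w=(C.inv()*Rt).as_rotvec()/np.pi if Rt else np.zeros(3)
    print("t",o["t"],"at",np.round(o["eef_pos"],4),"w",round(float(o["gripper_width"]),3),"F",np.round(o["contact_force"],1));print("shift",np.round(d,3),"turn",np.round(w,4))
E
python3 - <<'E'
from go import *
rel([.540,-.274,.16])
s=cams.read_camera("scene")[:,:,::-1];t=cams.read_camera("top")[:,:,::-1]
cv2.imwrite("pics/c4.png",np.hstack([cv2.resize(s[200:380,170:330],(400,450)),cv2.resize(t[170:350,350:510],(400,450))]))
E
```

```text
t 1.2 at [ 0.1708 -0.653   0.2313] w 0.998 F [ 0.4  0.5 -0.7]
shift [ 2.265 -1.366  0.357] turn [0. 0. 0.]
```

Call:
jog_arm(plan=[{"x": 0.2, "y": -0.12, "z": 0, "wx": 0, "wy": 0, "wz": 0}, {"x": 0.4, "y": -0.24, "z": 0, "wx": 0, "wy": 0, "wz": 0}, {"x": 0.6, "y": -0.36, "z": 0, "wx": 0, "wy": 0, "wz": 0}, {"x": 0.8, "y": -0.48, "z": 0, "wx": 0, "wy": 0, "wz": 0}, {"x": 1, "y": -0.6, "z": 0, "wx": 0, "wy": 0, "wz": 0}, {"x": 1, "y": -0.6, "z": 0, "wx": 0, "wy": 0, "wz": 0}], hand=0.0, grip_force=30)

```text
t: 1.8
eef_pos: [0.3379, -0.4823, 0.2316]
tool_rot: [-0.0, 0.992, 0.13, 0.001]
contact_force: [0.9, 0.5, -0.0]
gripper_width: 0.499
```

Call:
jog_arm(plan=[{"x": 0.2, "y": -0.12, "z": 0, "wx": 0, "wy": 0, "wz": 0}, {"x": 0.4, "y": -0.24, "z": 0, "wx": 0, "wy": 0, "wz": 0}, {"x": 0.6, "y": -0.36, "z": 0, "wx": 0, "wy": 0, "wz": 0}, {"x": 0.8, "y": -0.48, "z": 0, "wx": 0, "wy": 0, "wz": 0}, {"x": 1, "y": -0.6, "z": 0, "wx": 0, "wy": 0, "wz": 0}, {"x": 1, "y": -0.6, "z": 0, "wx": 0, "wy": 0, "wz": 0}])

```text
t: 2.3
eef_pos: [0.5029, -0.3112, 0.2324]
tool_rot: [-0.001, 0.991, 0.132, 0.002]
contact_force: [0.1, 0.4, 0.7]
gripper_width: 0.5
```

```bash
python3 - <<'E'
from go import *
rel([.540,-.274,.16])
E
```

```text
t 2.3 at [ 0.5029 -0.3112  0.2324] w 0.5 F [0.1 0.4 0.7]
shift [ 0.226 -0.131  0.363] turn [0. 0. 0.]
```

Call:
jog_arm(plan=[{"x": 0.11, "y": -0.065, "z": 0.1, "wx": 0, "wy": 0, "wz": 0}, {"x": 0.226, "y": -0.131, "z": 0.25, "wx": 0, "wy": 0, "wz": 0}, {"x": 0.226, "y": -0.131, "z": 0.4, "wx": 0, "wy": 0, "wz": 0}, {"x": 0.226, "y": -0.131, "z": 0.5, "wx": 0, "wy": 0, "wz": 0}, {"x": 0.226, "y": -0.131, "z": 0.5, "wx": 0, "wy": 0, "wz": 0}, {"x": 0.226, "y": -0.131, "z": 0.5, "wx": 0, "wy": 0, "wz": 0}])

```text
t: 2.8
eef_pos: [0.5394, -0.2738, 0.132]
tool_rot: [-0.001, 0.991, 0.132, 0.001]
contact_force: [1.0, 0.4, 0.2]
gripper_width: 0.502
```

```bash
python3 - <<'E'
from go import *
rel([.540,-.274,.079])
s=cams.read_camera("scene")[:,:,::-1];t=cams.read_camera("top")[:,:,::-1]
s=cv2.resize(s[250:350,200:300],(400,400),interpolation=cv2.INTER_CUBIC);t=cv2.resize(t[180:280,370:470],(400,400),interpolation=cv2.INTER_CUBIC)
cv2.imwrite("pics/c5.png",np.hstack([s,t]))
E
```

```text
t 2.8 at [ 0.5394 -0.2738  0.132 ] w 0.502 F [1.  0.4 0.2]
shift [0.002 0.002 0.265] turn [0. 0. 0.]
```

View pics/c5.png

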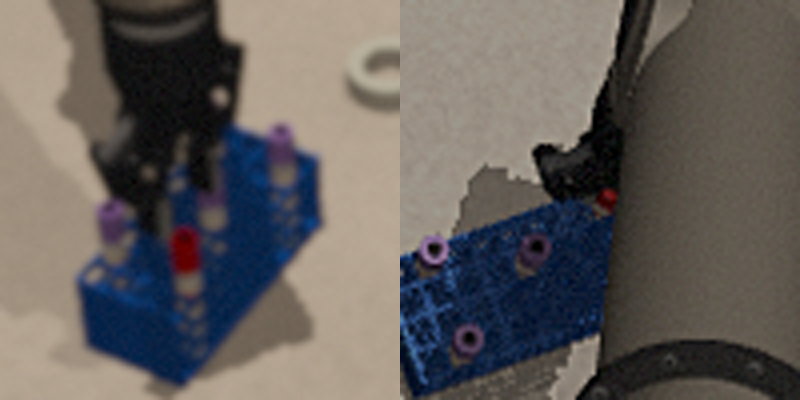

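The view from above the tube (scene crop) has the fingertips at about (155,215) and (205,185), straddling the red cap at (185,240). That fits the computed pose, and the purple tubes are clear, so I'll descend and grip.

Call:
jog_arm(plan=[{"x": 0.002, "y": 0.002, "z": 0.09, "wx": 0, "wy": 0, "wz": 0}, {"x": 0.002, "y": 0.002, "z": 0.18, "wx": 0, "wy": 0, "wz": 0}, {"x": 0.002, "y": 0.002, "z": 0.265, "wx": 0, "wy": 0, "wz": 0}, {"x": 0.002, "y": 0.002, "z": 0.265, "wx": 0, "wy": 0, "wz": 0}, {"x": 0.002, "y": 0.002, "z": 0.265, "wx": 0, "wy": 0, "wz": 0}])

```text
t: 3.32
eef_pos: [0.542, -0.2756, 0.0825]
tool_rot: [0.0, 0.991, 0.131, 0.003]
contact_force: [0.9, -0.2, 1.3]
gripper_width: 0.503
```

Call:
jog_arm(plan=[{"x": 0, "y": 0, "z": 0, "wx": 0, "wy": 0, "wz": 0}, {"x": 0, "y": 0, "z": 0, "wx": 0, "wy": 0, "wz": 0}, {"x": 0, "y": 0, "z": 0, "wx": 0, "wy": 0, "wz": 0}, {"x": 0, "y": 0, "z": 0, "wx": 0, "wy": 0, "wz": 0}, {"x": 0, "y": 0, "z": 0, "wx": 0, "wy": 0, "wz": 0}, {"x": 0, "y": 0, "z": 0, "wx": 0, "wy": 0, "wz": 0}, {"x": 0, "y": 0, "z": 0, "wx": 0, "wy": 0, "wz": 0}, {"x": 0, "y": 0, "z": 0, "wx": 0, "wy": 0, "wz": 0}], hand=-1, grip_force=40)

```text
t: 3.98
eef_pos: [0.5435, -0.2758, 0.0845]
tool_rot: [0.001, 0.991, 0.131, 0.005]
contact_force: [-0.6, 1.3, 6.5]
gripper_width: 0.202
```

Call:
jog_arm(plan=[{"x": 0, "y": 0, "z": -0.08, "wx": 0, "wy": 0, "wz": 0}, {"x": 0, "y": 0, "z": -0.17, "wx": 0, "wy": 0, "wz": 0}, {"x": 0, "y": 0, "z": -0.27, "wx": 0, "wy": 0, "wz": 0}, {"x": 0, "y": 0, "z": -0.37, "wx": 0, "wy": 0, "wz": 0}, {"x": 0, "y": 0, "z": -0.47, "wx": 0, "wy": 0, "wz": 0}, {"x": 0, "y": 0, "z": -0.57, "wx": 0, "wy": 0, "wz": 0}, {"x": 0, "y": 0, "z": -0.67, "wx": 0, "wy": 0, "wz": 0}, {"x": 0, "y": 0, "z": -0.77, "wx": 0, "wy": 0, "wz": 0}, {"x": 0, "y": 0, "z": -0.87, "wx": 0, "wy": 0, "wz": 0}, {"x": 0, "y": 0, "z": -0.95, "wx": 0, "wy": 0, "wz": 0}, {"x": 0, "y": 0, "z": -1, "wx": 0, "wy": 0, "wz": 0}, {"x": 0, "y": 0, "z": -1, "wx": 0, "wy": 0, "wz": 0}])

```text
t: 4.98
eef_pos: [0.5427, -0.2762, 0.2876]
tool_rot: [0.002, 0.991, 0.131, 0.007]
contact_force: [-0.2, 0.7, -0.3]
gripper_width: 0.208
```

```bash
python3 - <<'E'
from go import *
p=np.load("p.npy");from fit import face
Lab=face(p,0,0,.12);u=face(p,0,1)-face(p,0,0);print(Lab,u)
# tool x heading along camera x, tool z=-u
z=-u; y=-np.array([-np.sin(p[2]),np.cos(p[2]),0]); x=np.cross(y,z); Rt=R.from_matrix(np.c_[x,y,z])
tcp=Lab+u*.025  # placeholder: TCP 25mm above label along tube
print("tcp",tcp);rel(tcp,Rt)
s=cams.read_camera("scene")[:,:,::-1];t=cams.read_camera("top")[:,:,::-1]
cv2.imwrite("pics/s6.png",s);cv2.imwrite("pics/t6.png",t)
print(proj("scene",monitor.get_obs()["eef_pos"]),finder.place_of("scene","red_tube_label")[:2],finder.place_of("scene","red_tube")[:2])
s=cv2.resize(s[200:350,190:340],(600,600),interpolation=cv2.INTER_CUBIC)
cv2.imwrite("pics/c6.png",s)
E
```

```text
[0.53606143 0.19447996 0.21288729] [-0.46704888 -0.10074072  0.87847405]
tcp [0.52438521 0.19196144 0.23484914]
t 4.9833 at [ 0.5427 -0.2762  0.2876] w 0.208 F [-0.2  0.7 -0.3]
shift [ 0.515 -2.286  0.256] turn [-0.0021  0.1543  0.016 ]
[240.28547117 259.98971873] [{'location': [243.8, 268.0], 'confidence': 0.66}] [{'location': [241.9, 282.0], 'confidence': 0.44}]
```

View pics/c6.png

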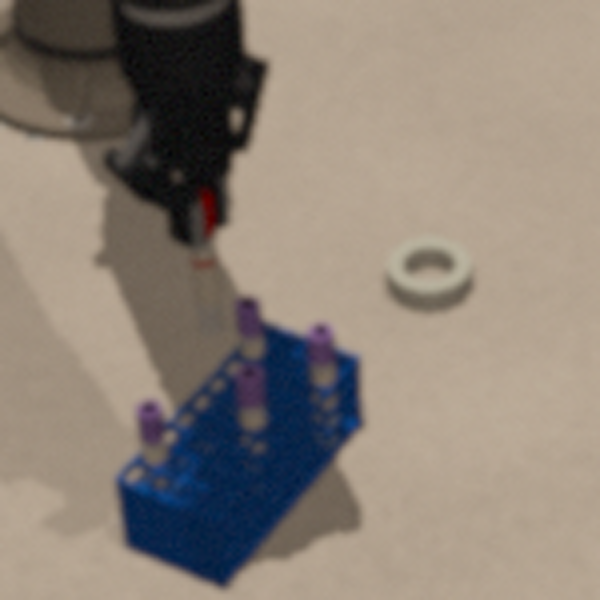

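```bash
python3 - <<'E'
from go import *
for d in(0,.031,.0785): print(d,proj("scene",[.5427,-.2762,.2876-d]),(proj("scene",[.5427,-.2762,.2876-d])-[190,200])*4)
E
```

```text
0 [240.3294559 259.3207712] [201.31782362 237.28308479]
0.031 [241.31953804 268.98035925] [205.27815215 275.92143701]
0.0785 [242.78782833 283.30551359] [211.15131333 333.22205437]
```

Call:
jog_arm(plan=[{"x": 0, "y": -0.05, "z": 0, "wx": 0, "wy": 0.005, "wz": 0}, {"x": 0, "y": -0.13, "z": 0, "wx": 0, "wy": 0.01, "wz": 0}, {"x": 0, "y": -0.23, "z": 0, "wx": 0, "wy": 0.02, "wz": 0}, {"x": 0, "y": -0.34, "z": 0, "wx": 0, "wy": 0.03, "wz": 0.001}, {"x": 0, "y": -0.45, "z": 0, "wx": 0, "wy": 0.04, "wz": 0.002}, {"x": 0, "y": -0.56, "z": 0, "wx": 0, "wy": 0.05, "wz": 0.003}, {"x": 0, "y": -0.67, "z": 0, "wx": 0, "wy": 0.06, "wz": 0.004}, {"x": 0, "y": -0.78, "z": 0, "wx": 0, "wy": 0.07, "wz": 0.005}, {"x": 0, "y": -0.88, "z": 0, "wx": 0, "wy": 0.08, "wz": 0.006}, {"x": 0, "y": -0.95, "z": 0, "wx": 0, "wy": 0.085, "wz": 0.007}, {"x": 0, "y": -1, "z": 0, "wx": 0, "wy": 0.09, "wz": 0.008}, {"x": 0, "y": -1, "z": 0, "wx": 0, "wy": 0.09, "wz": 0.008}])

```text
t: 6.18
eef_pos: [0.4879, -0.0807, 0.2823]
tool_rot: [-0.018, 0.982, 0.118, 0.143]
contact_force: [-0.5, -0.6, -0.1]
gripper_width: 0.205
```

```bash
cat > tgt.py <<'E'
from go import *
from fit import face
p=np.load("p.npy");Lab=face(p,0,0,.12);u=face(p,0,1)-face(p,0,0)
z=-u; y=-np.array([-np.sin(p[2]),np.cos(p[2]),0]); x=np.cross(y,z); Rt=R.from_matrix(np.c_[x,y,z]); tcp=Lab+u*.031
E
python3 - <<'E'
from tgt import *
print(tcp);rel(tcp+[-.03,-.09,.03],Rt);rel(tcp,Rt);print(monitor.get_obs()["q"])
E
```

```text
[0.52158292 0.191357   0.24011999]
t 6.1833 at [ 0.4879 -0.0807  0.2823] w 0.205 F [-0.5 -0.6 -0.1]
shift [ 0.206 -0.88   0.127] turn [-0.0041  0.0665  0.0077]
t 6.1833 at [ 0.4879 -0.0807  0.2823] w 0.205 F [-0.5 -0.6 -0.1]
shift [ 0.405 -1.281  0.344] turn [-0.0041  0.0665  0.0077]
[ 0.42079698  0.00884726 -0.31640667  2.07815474 -0.13569949  0.78719833
 -1.14375494]
```

Call:
jog_arm(plan=[{"x": 0.01, "y": -0.05, "z": 0.01, "wx": 0, "wy": 0.005, "wz": 0}, {"x": 0.03, "y": -0.14, "z": 0.02, "wx": 0, "wy": 0.012, "wz": 0.001}, {"x": 0.05, "y": -0.24, "z": 0.03, "wx": -0.001, "wy": 0.02, "wz": 0.002}, {"x": 0.08, "y": -0.34, "z": 0.05, "wx": -0.002, "wy": 0.03, "wz": 0.003}, {"x": 0.1, "y": -0.44, "z": 0.06, "wx": -0.002, "wy": 0.04, "wz": 0.004}, {"x": 0.13, "y": -0.54, "z": 0.08, "wx": -0.003, "wy": 0.05, "wz": 0.005}, {"x": 0.15, "y": -0.64, "z": 0.09, "wx": -0.003, "wy": 0.06, "wz": 0.006}, {"x": 0.17, "y": -0.73, "z": 0.11, "wx": -0.004, "wy": 0.0665, "wz": 0.007}, {"x": 0.19, "y": -0.81, "z": 0.12, "wx": -0.004, "wy": 0.0665, "wz": 0.008}, {"x": 0.2, "y": -0.86, "z": 0.125, "wx": -0.004, "wy": 0.0665, "wz": 0.008}, {"x": 0.206, "y": -0.88, "z": 0.127, "wx": -0.004, "wy": 0.0665, "wz": 0.008}, {"x": 0.206, "y": -0.88, "z": 0.127, "wx": -0.004, "wy": 0.0665, "wz": 0.008}])

```text
t: 7.18
eef_pos: [0.4919, 0.1023, 0.2701]
tool_rot: [-0.027, 0.964, 0.103, 0.245]
contact_force: [-0.1, -0.5, -0.5]
gripper_width: 0.207
```

```bash
python3 - <<'E'
from tgt import *
rel(tcp,Rt);print(monitor.get_obs()["q"])
E
```

```text
t 7.1833 at [0.4919 0.1023 0.2701] w 0.207 F [-0.1 -0.5 -0.5]
shift [ 0.138 -0.404  0.246] turn [-0.0004 -0.0001 -0.    ]
[ 0.27128573 -0.05908182 -0.61054498  2.2321661   0.06504548  0.46411973
 -1.75591371]
```

Call:
jog_arm(plan=[{"x": 0.01, "y": -0.03, "z": 0.02, "wx": 0, "wy": 0, "wz": 0}, {"x": 0.03, "y": -0.09, "z": 0.05, "wx": 0, "wy": 0, "wz": 0}, {"x": 0.05, "y": -0.15, "z": 0.09, "wx": 0, "wy": 0, "wz": 0}, {"x": 0.07, "y": -0.21, "z": 0.13, "wx": 0, "wy": 0, "wz": 0}, {"x": 0.09, "y": -0.27, "z": 0.17, "wx": 0, "wy": 0, "wz": 0}, {"x": 0.11, "y": -0.33, "z": 0.2, "wx": 0, "wy": 0, "wz": 0}, {"x": 0.13, "y": -0.38, "z": 0.23, "wx": 0, "wy": 0, "wz": 0}, {"x": 0.138, "y": -0.404, "z": 0.246, "wx": 0, "wy": 0, "wz": 0}, {"x": 0.138, "y": -0.404, "z": 0.246, "wx": 0, "wy": 0, "wz": 0}, {"x": 0.138, "y": -0.404, "z": 0.246, "wx": 0, "wy": 0, "wz": 0}, {"x": 0.138, "y": -0.404, "z": 0.246, "wx": 0, "wy": 0, "wz": 0}, {"x": 0.138, "y": -0.404, "z": 0.246, "wx": 0, "wy": 0, "wz": 0}])

```text
t: 8.18
eef_pos: [0.5216, 0.1903, 0.2402]
tool_rot: [-0.026, 0.964, 0.102, 0.245]
contact_force: [-0.2, -0.4, -0.1]
gripper_width: 0.206
```

```bash
python3 - <<'E'
from tgt import *
rel(tcp,Rt);print(monitor.get_obs()["q"])
out=[]
for n,(x,y) in(("scene",(330,160)),("top",(170,125))):
    im=cams.read_camera(n)[:,:,::-1];cv2.imwrite(f"pics/{n}7.png",im);S=4
    print(n,[r["location"] for r in finder.place_of(n,"red_tube_label")[:1]],proj(n,Lab),"bottom",[r["location"] for r in finder.place_of(n,"red_tube")[:1]],proj(n,Lab-.0475*u))
    im=cv2.resize(im[y:y+110,x:x+100],None,fx=S,fy=S,interpolation=cv2.INTER_CUBIC)
    for d in(-.0475,0,.0325):cv2.circle(im,tuple(((proj(n,Lab+d*u)-[x,y]+.5)*S).astype(int)),3,(0,255,0),1)
    q=np.array([(proj(n,face(p,a,b))-[x,y]+.5)*S for a,b in((-.055,.045),(.055,.045),(.055,-.045),(-.055,-.045))]).astype(int);cv2.polylines(im,[q],True,(255,0,255),1)
    out.append(im)
cv2.imwrite("pics/c7.png",np.hstack(out))
E
```

```text
t 8.1833 at [0.5216 0.1903 0.2402] w 0.206 F [-0.2 -0.4 -0.1]
shift [ 0.    -0.005  0.001] turn [-0.0001 -0.0001 -0.0004]
[ 0.11650757  0.11172622 -0.70440919  2.16422327  0.54255965  0.47620646
 -2.36074513]
scene [[370.6, 208.7]] [368.4156705 208.073758 ] bottom [[372.3, 221.2]] [374.25512266 222.12072642]
top [[228.8, 219.9]] [229.49427618 221.13894495] bottom [[227.6, 218.2]] [230.24893439 216.5378253 ]
```

View pics/c7.png

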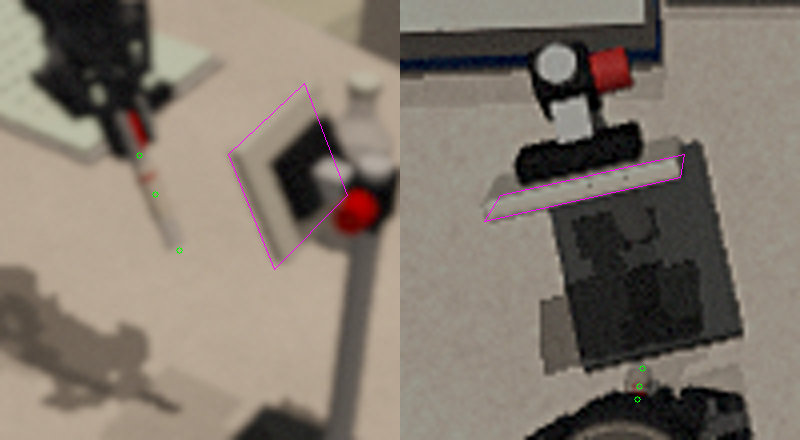

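The tube hangs just left of the model points in the scene view, from about (140,130) to (175,245), and it looks a little steeper than planned. I'll take one enlarged check of its lean.

```bash
python3 - <<'E'
from tgt import *
im=cv2.imread("pics/scene7.png");x,y,S=352,180,12
c=cv2.resize(im[y:y+48,x:x+56],None,fx=S,fy=S,interpolation=cv2.INTER_CUBIC);c=cv2.convertScaleAbs(c,alpha=1.8,beta=-90)
for d,col in((-.0475,0),(-.0225,0),(.0225,0),(.0325,0),(.0585,0)):cv2.circle(c,tuple(((proj("scene",Lab+d*u)-[x,y]+.5)*S).astype(int)),4,(0,255,0),1)
for i in range(0,672,60):cv2.line(c,(i,0),(i,6),(255,0,0),1)
cv2.imwrite("pics/c8.png",c)
E
```

```text
(no output)
```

View pics/c8.png

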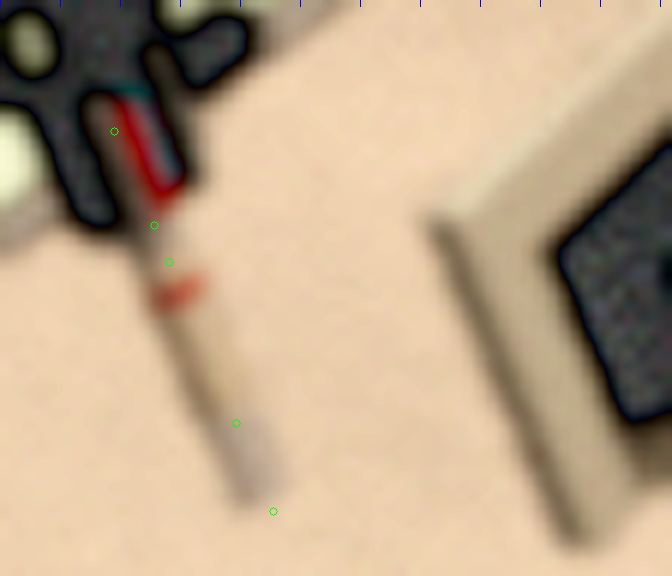

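The enlarged view shows the tube axis running from (180,292) to (262,495), about 22° in the image. The panel edge is at about 23° and the model at 22.5°, so they are parallel, and the tube lies within 1–2 px of the model points. I'm handing in.

```bash
python3 - <<'E'
from go import *
o=monitor.get_obs();print(np.abs(o["joint_vel"]).max(),o["gripper_width"],o["t"])
print(bot.hand_in())
E
```

```text
0.003850612960948737 0.205712563274675 8.4833
the job is handed in; nothing more can be done
None
```

I drew the red-capped tube out of the rack, carried it to the inspection camera and handed the job in at 8.5 s with the gripper still holding it there. No verdict was reported, so what follows rests on my own checks.

**Position:** The tool was within about 1 mm of its target. The label should be within about 5 mm of the reading point, estimated at (0.536, 0.194, 0.213) m. The tube showed 1–2 px off the planned points in the scene picture, at roughly 2.7 mm per pixel.

**Lean:** The tube is set at about 0.50 rad from vertical, cap up. In the picture it runs at about 22° and the white panel's edge at about 23°, so they look parallel.

**Holding:** The gripper opening was steady at 0.206 and the largest joint speed was 0.004 rad/s. Measured outside force was near zero, with no sign of touching anything.

**Purple tubes:** All four were standing in the rack in the picture taken just after the lift. I did not look at the rack again after that.

**What disagreed:**
- The stand model was 1–2 px off the panel corners in the scene view. I left that uncorrected because it is well inside the 20 mm limit.
- The finder never found the reading point or the stand, so I located both by fitting the stand's known shape to the pictures.
- The finder's label and bottom points for the held tube were 1–3 px from the model, too noisy to judge the lean. I judged the lean from the enlarged picture instead.

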